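# Prime the solvent dish and open the patina bottle

## Robot

A 6-joint arm with a two-finger parallel gripper is mounted at the origin on the work surface. World frame = base frame: x ahead of the robot, y to its left, z up, the work surface at z = 0. Lengths are in m, angles in rad, forces in N, time in s.
With the tool pointing down it reaches from about 0.25 to 0.8 m from the base axis. Payload 3.9 kg.
Tool frame: the origin (TCP) lies midway between the tips of the shut fingers; the grasp point (between the pads) lies 19 mm behind it; z points along the fingers, y is the direction in which the jaws open and shut (so a half turn about z gives the same grasp; the last joint's range is limited). The gripper opens to 85 mm and grips with 20 to 120 N. Pads are 22 mm wide; open, the fingers measure 114 mm over their backs; the gripper's body (76 mm by 85 mm) begins 54 mm behind the grasp point. The pads swing forward as they close: fully open they stand 13 mm farther back than shut.
Start: joints at [1.146, 0.26, -0.138, 1.173, 0, 1.571], TCP at [0.216, 0.478, 0.231] pointing down, gripper open.
Joint ranges: [-2.78, 2.78], [-0.83, 1.72], [-1.28, 1.37], [-1.9, 2.12], [-1.57, 1.48], [-3.14, 3.14]. Speed limits (rad/s): [2.57, 2.57, 3.14, 3.14, 3.14, 3.14].

## Interface

Orientations are given as a unit quaternion [w, x, y, z].
In Python, from rig import env gives the robot as it stands.
- The arm moves only by the shell command python3 -m jog 'ROWS' [OPENING] [FORCE]. ROWS is text: rows parted by semicolons, each of 6 numbers parted by spaces: the shift along the tool's x, y, z in cm, then the turn, a rotation vector about the tool's x, y, z in rad. A call has exactly 8 rows; each row is the pose to reach, as a shift and turn from the pose commanded when the call began, along the tool's axes at that moment; what a row does not reach only later rows make up. A row lasts 1/12 s, in which the tool goes at most 41.7 mm and 7.16 degrees, less where a joint would pass 70% of its speed; a pose out of reach is approached as far as the arm can. A call with a gripper value outside its range is refused whole. OPENING is the finger opening in cm, from 0 to 8.54, set as the call begins (- or left out, the last holds). The fingers move at their own pace and stop on an object; FORCE is the grip in N (left out, the last holds). Time passes only in rows, so rows that repeat a pose let the fingers close, or fill a call up. It gives the time, the measured TCP pose, the force and the opening at its end, in the units of the state.
- env.state(): the state, without advancing time (a new reading comes with each control period).
- env.get_image(name): name is "scene" or "top" or "wrist"; returns a dict with "pixels" (384x512x3 uint8, red, green, blue), "fx", "fy", "cx", "cy" (pixels), "T" (4x4, takes a point from camera to world coordinates). Camera axes: x right, y up, looking along -z (the intrinsics and any distortion apply to the point x, -y, -z); pixel columns grow to the right and rows downward; lengths in m; the calibration is good to about 2 mm. A picture is of the moment at which its call begins. There is no depth.
- env.sign_off(): hands the job in, once; it reports no verdict.
The state is a dict: "time": time; "joint_pos": joint angles; "joint_vel": joint speeds; "tau": joint torques, N m; "ee_pos": TCP position; "tool_rot": TCP orientation; "wrist_force": force on the tool from outside, world axes, zero at the start; "torque": the same for the moment, N m; "width": finger opening in m.
Only numpy, scipy, OpenCV 4.12 (cv2) and the standard library are available. Lean on these libraries where they do the work, as an engineer would, in place of code of your own. Each camera call takes 0.05 s, during which the arm holds its last target. There are 200 camera calls.

## Task

The soldered lampshade is about to be wiped clean and patinated. First press the steel dish of the blue solvent dispenser all the way down and let it spring back up, so that it is wetted for the wipe; then open the amber patina bottle: press its white safety cap down, twist it counter-clockwise until it is free and lift it off. Finish while still holding the cap in the gripper, upright and still, straight above the bottle's mouth with 5 to 10 cm of free space between cap and mouth for the brush, and leave everything else on the bench undisturbed.

Things in the scene. Friction and masses are not known exactly. Their poses are not given: they have to be found in the camera images.
- patina_bottle: Square amber patina bottle (62 mm wide, green-striped paper label) in a wooden tip guard (110 x 110 x 45 mm) screwed down: cannot move. Origin: centre of the guard's underside, on the bench; z up the bottle's axis. Bottle body up to z = 97 mm, shoulder to 106 mm, neck (radius 16 mm, lugs to 22 mm) to 140 mm. White mark on the shoulder 60 degrees counter-clockwise of x: open position.
- bottle_mouth (a point): Centre of the patina bottle's mouth, on its axis, 140 mm above the bench; the closed cap's flat top is 11 mm above this point, its lower edge 17 mm below it.
- patina_cap: White ribbed push-and-turn safety cap on the patina bottle: a loose part, 52 mm diameter, 28 mm high, about 40 g. Origin: centre of its lower edge, z up its axis. Closed, the origin is 123 mm above the bench. A red line on side and top marks its x axis, in line with the bottle's x when closed (3 degrees play). A red curved arrow on top shows the opening direction. A grip of 40 to 80 N suits it.
- cap_top (a point): Centre of the cap's flat top, 28 mm above its origin. Three hooks in the cap sit under lugs on the neck, held up by a sprung liner (4 N closed, 1.5 N more per mm). As it sits it neither turns nor lifts. Pressed down 3 to 6 mm (9 to 13 N; solid stop at 6 mm) it turns counter-clockwise from above; between 40 and 80 degrees of turn (best 60) it is free to lift off. It cannot turn clockwise.
- dispenser: Solvent dispenser: round blue plastic bottle (80 mm diameter) in a steel base ring (110 mm diameter) that is screwed to the bench, a white collar and a steel pump dish on top; it cannot move. Origin: centre of its underside, on the bench.
- dish_top (a point): Centre of the steel pump dish's upper face, where to press; 125 mm above the bench when up. The dish is 54 mm across with a rim 2.5 mm high (clear inside: 48 mm). It moves with the dish.
- pump_dish (a joint): How far the sprung pump dish is pressed down, in m: 0 is up, 0.012 is fully down (solid stop). It takes 2 N to start and 7 N fully down, and springs back up by itself.
- lampshade: Finished dome lampshade of leaded glass (milky, cream and dark-blue panels in copper foil), 236 mm across, 131 mm high, standing open side down. Origin: centre of its foot. Bystander, fragile.
- glass_triangle: Cut cobalt-blue glass triangle, about 52 x 46 x 4 mm, lying flat. Origin: middle of its underside. Bystander.
- glass_panel: Cut pale-green glass panel, about 44 x 48 x 4 mm, lying flat. Origin: middle of its underside. Bystander.
- marker: Black marker pen lying down, 130 mm long along its x, 12 mm thick. Origin: under its middle. Bystander.
- acid_brush: Flux brush with steel tube handle lying down, 150 mm long along its x, 8 mm thick. Origin: under its middle. Bystander.
- solder_spool: Grey spool of solder standing upright, 64 mm diameter, 46 mm high. Origin: centre of its underside. Bystander.
- foil_roll: Roll of copper foil tape lying flat, 72 mm diameter, 10 mm high. Origin: centre of its underside. Bystander.
- flux_bottle: Green round flux bottle with black cap, 50 mm diameter, 115 mm high, loose. Origin: centre of its underside. Not the bottle to open. Bystander.

How it is judged:
By the outcome, as a careful person would: the job done as asked, in the order asked, and still so for the second after the job is handed in, while the arm keeps its last pose, push and grip.
It also fails if it takes over 54 s, if anything falls off the work surface, if the arm or the gripper's body presses on something with over 40 N, if the wrist force passes 120 N, or if a joint passes its speed limit or range.

## Working session

There is one attempt and no reset: what is moved stays moved. The work goes in short steps, Python scripts to look and compute and a shell command to move; the robot and the scene stay as the last step left them, time stands still between calls to the robot, and variables do not carry over. Pictures are saved under pics/ and viewed, about 8 in all and at most 12, crops included, and the job is handed in when it is done.

```bash
mkdir -p pics; ls; python3 - <<'E'
from rig import env
import cv2
print({k:(v if not hasattr(v,'round') else v) for k,v in env.state().items()})
for n in ("scene","top"):
    im=env.get_image(n); cv2.imwrite(f"pics/{n}0.png",im["pixels"][:,:,::-1]); print({k:im[k] for k in im if k!="pixels"})
E
```

```text
pics
{'time': 0.0, 'joint_pos': array([ 1.14599101e+00,  2.60659536e-01, -1.39392670e-01,  1.17270588e+00,
        1.64102105e-05,  1.57081715e+00]), 'joint_vel': array([ 0.00031884,  0.00073901,  0.0002379 , -0.00076545,  0.00215633,
        0.00101438]), 'tau': array([-3.65499027e-04, -4.05680037e+01,  2.53922457e+01,  1.85530039e-02,
       -2.43862332e-04,  1.36073245e-05]), 'ee_pos': array([0.21608371, 0.47770564, 0.23046882]), 'tool_rot': array([-2.14789317e-04,  2.10819251e-01,  9.77524568e-01, -9.57109777e-04]), 'wrist_force': array([ 0.21677751, -0.20136659,  0.34980804]), 'torque': array([0.02180471, 0.0002823 , 0.04239568]), 'width': 0.08541900788786025}
{'fx': 370.7443911644753, 'fy': 370.7443911644753, 'cx': 253.89540657853, 'cy': 198.98287630365397, 'T': array([[-0.60290971, -0.60104861,  0.52463362,  1.13700177],
       [ 0.79765693, -0.46698613,  0.38166396,  0.38461839],
       [ 0.01559803,  0.64858656,  0.76098106,  0.97762302],
       [ 0.        ,  0.        ,  0.        ,  1.        ]])}
{'fx': 379.9843932809945, 'fy': 379.9843932809945, 'cx': 253.40885839136462, 'cy': 192.1159882977858, 'T': array([[ 8.66120824e-04,  9.97495372e-01, -7.07264619e-02,
         4.48404648e-01],
       [-9.99999273e-01,  9.23255672e-04,  7.75142207e-04,
        -3.07406623e-02],
       [ 8.38499372e-04,  7.07257392e-02,  9.97495447e-01,
         1.33555865e+00],
       [ 0.00000000e+00,  0.00000000e+00,  0.00000000e+00,
         1.00000000e+00]])}
```

View pics/top0.png

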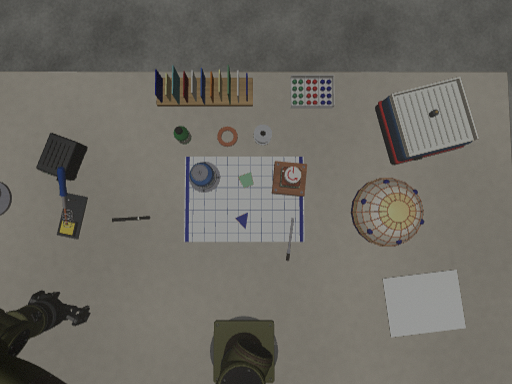

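View pics/scene0.png

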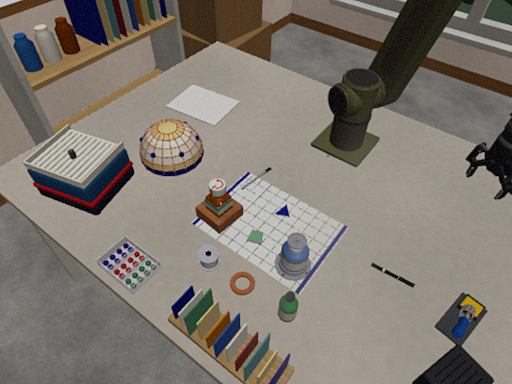

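The top view shows the dispenser dish near (206,172) and the white cap near (293,174) on the wooden guard. The arm is at lower left. I'll measure both next.

```bash
cat > h.py <<'E'
import numpy as np, cv2
from scipy.spatial.transform import Rotation as R
from rig import env
def ray(im,u,v):
    d=np.array([(u-im["cx"])/im["fx"],-(v-im["cy"])/im["fy"],-1.]);T=im["T"]
    return T[:3,3],T[:3,:3]@d
def onz(im,u,v,z):
    o,d=ray(im,u,v);return o+d*(z-o[2])/d[2]
def proj(im,p):
    q=np.linalg.inv(im["T"])@np.append(p,1);return np.array([im["cx"]+im["fx"]*q[0]/-q[2],im["cy"]-im["fy"]*q[1]/-q[2]])
def togo(p,yaw=None):
    s=env.state();w,x,y,z=s["tool_rot"];r=R.from_quat([x,y,z,w])
    print("t",s["time"],"tcp",s["ee_pos"].round(4),"F",s["wrist_force"].round(1),"w",round(s["width"],4));
    print("shift cm tool",(r.inv().apply(np.array(p)-s["ee_pos"])*100).round(2),"mat",r.as_matrix().round(3).tolist())
E
python3 - <<'E'
from h import *
out=[]
for n,(c1,c2) in {"top":((293,174),(205,174)),"scene":((218,187),(296,242))}.items():
    im=env.get_image(n)
    for c in (c1,c2):
        k=cv2.resize(im["pixels"][c[1]-28:c[1]+28,c[0]-28:c[0]+28],(392,392),interpolation=cv2.INTER_CUBIC); out.append(k)
    print(n,onz(im,*c1,.151),onz(im,*c2,.125))
cv2.imwrite("pics/c.png",np.vstack([np.hstack(out[:2]),np.hstack(out[2:])])[:,:,::-1][:784,:])
im=cv2.imread("pics/c.png");cv2.imwrite("pics/c.png",cv2.resize(im,(600,600)))
E
```

```text
top [ 0.58946556 -0.15577324  0.151     ] [0.59228934 0.12348548 0.125     ]
scene [ 0.59557974 -0.14376088  0.151     ] [0.60224739 0.14257154 0.125     ]
```

View pics/c.png

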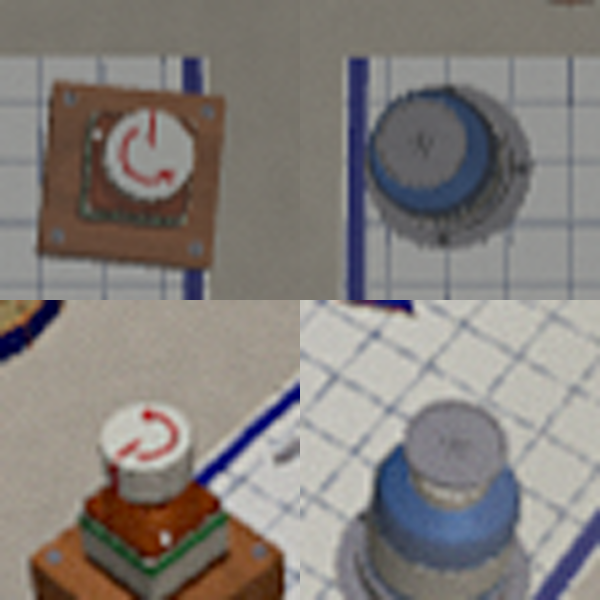

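```bash
python3 - <<'E'
from h import *
A={n:env.get_image(n) for n in("top","scene")}
for nm,z,px in(("cap",.151,{"top":(292.8,174.7),"scene":(217.4,184.4)}),("dish",.126,{"top":(199.4,172.7),"scene":(296.9,241.1)})):
    for n in px: print(nm,n,onz(A[n],*px[n],z).round(4))
togo([.592,.138,.20])
print(env.state()["time"])
E
```

```text
cap top [ 0.5873 -0.1551  0.151 ]
cap scene [ 0.5886 -0.1521  0.151 ]
dish top [0.5963 0.1413 0.126 ]
dish scene [0.5989 0.1432 0.126 ]
t 0.3 tcp [0.2163 0.4781 0.231 ] F [ 0.3  0.7 -0.2] w 0.0856
shift cm tool [-48.25 -15.5    3.11] mat [[-0.911, 0.412, -0.0], [0.412, 0.911, -0.001], [-0.0, -0.001, -1.0]]
0.3
```

```bash
python3 -m jog '-3 -0.9 0.2 0 0 0;-6 -1.8 0.4 0 0 0;-9 -2.8 0.6 0 0 0;-12 -3.7 0.8 0 0 0;-15 -4.6 1 0 0 0;-18 -5.5 1.2 0 0 0;-21 -6.4 1.4 0 0 0;-24 -7.4 1.5 0 0 0' 0 40
python3 -m jog '-3 -0.9 0.3 0 0 0;-6 -1.8 0.6 0 0 0;-9 -2.8 1 0 0 0;-12 -3.7 1.3 0 0 0;-16 -4.9 1.6 0 0 0;-20 -6.1 2 0 0 0;-23 -7 2.3 0 0 0;-24.5 -7.5 2.5 0 0 0'
python3 - <<'E'
from h import *
togo([.5975,.1422,.135]);print(env.state()["joint_pos"].round(3))
im=env.get_image("wrist");cv2.imwrite("pics/w1.png",im["pixels"][:,:,::-1]);print(im["T"].round(3).tolist(),im["fx"],im["cx"],im["cy"])
print(proj(im,[.5975,.1422,.126]))
E
```

```text
time: 0.97
ee_pos: [0.4055, 0.3108, 0.2161]
tool_rot: [-0.0, 0.211, 0.978, 0.0]
wrist_force: [0.8, -0.0, 0.4]
width: 0.0001
time: 1.63
ee_pos: [0.5997, 0.1398, 0.1905]
tool_rot: [0.001, 0.212, 0.977, -0.0]
wrist_force: [0.8, 0.3, -0.1]
width: 0.0
t 1.6333 tcp [0.5997 0.1398 0.1905] F [ 0.8  0.3 -0.1] w 0.0
shift cm tool [0.31 0.13 5.55] mat [[-0.91, 0.415, 0.001], [0.415, 0.91, -0.001], [-0.001, -0.0, -1.0]]
[ 2.300e-01  4.330e-01  1.600e-02  1.152e+00 -1.000e-03  6.580e-01]
[[0.416, -0.874, -0.251, 0.536], [0.91, 0.4, 0.114, 0.169], [0.0, -0.276, 0.961, 0.334], [0.0, 0.0, 0.0, 1.0]] 324.96133253090017 255.91850009429325 190.32836285339354
[257.93858295 201.36862113]
```

View pics/w1.png

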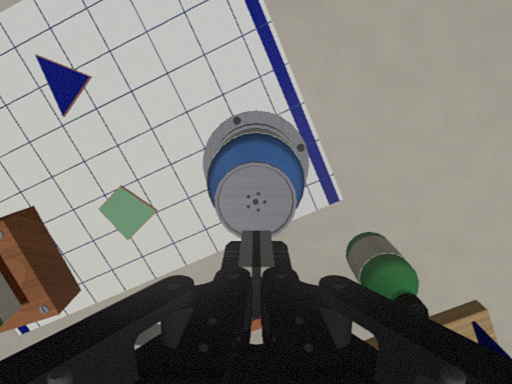

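The wrist view puts the dish centre at (255,201), within about 1.5 mm of the prediction. Next I'll descend to it and press.

```bash
python3 -m jog '0.1 0 1 0 0 0;0.2 0.1 2 0 0 0;0.3 0.1 3 0 0 0;0.3 0.1 4 0 0 0;0.3 0.1 5 0 0 0;0.3 0.1 6 0 0 0;0.3 0.1 6.1 0 0 0;0.3 0.1 6.1 0 0 0'
python3 -m jog '0 0 0.25 0 0 0;0 0 0.5 0 0 0;0 0 0.75 0 0 0;0 0 1 0 0 0;0 0 1.2 0 0 0;0 0 1.4 0 0 0;0 0 1.5 0 0 0;0 0 1.5 0 0 0'
```

```text
time: 2.35
ee_pos: [0.5936, 0.145, 0.1292]
tool_rot: [-0.001, 0.21, 0.978, -0.0]
wrist_force: [0.1, 0.3, 0.2]
width: -0.0001
time: 3.02
ee_pos: [0.5952, 0.145, 0.1158]
tool_rot: [0.001, 0.211, 0.978, 0.0]
wrist_force: [0.1, 1.0, 6.2]
width: 0.0003
```

```bash
python3 -m jog '0 0 0.1 0 0 0;0 0 0.2 0 0 0;0 0 0.3 0 0 0;0 0 0.4 0 0 0;0 0 0.5 0 0 0;0 0 0.6 0 0 0;0 0 0.6 0 0 0;0 0 0.6 0 0 0'
```

```text
time: 3.68
ee_pos: [0.5953, 0.145, 0.1128]
tool_rot: [0.002, 0.211, 0.978, 0.001]
wrist_force: [-5.0, -1.1, 20.2]
width: 0.0001
```

```bash
python3 -m jog '0 0 -0.5 0 0 0;0 0 -1 0 0 0;0 0 -2 0 0 0;0 0 -3.5 0 0 0;0 0 -5.5 0 0 0;0 0 -7.5 0 0 0;0 0 -9.5 0 0 0;0 0 -10 0 0 0' 
python3 - <<'E'
from h import *
im=env.get_image("wrist");cv2.imwrite("pics/w2.png",im["pixels"][:,:,::-1])
E
python3 -m jog '-1 -2.5 0 0 0 0;-2.4 -5.5 0 0 0 0;-3.8 -8.8 0 0 0 0;-5.2 -12.1 0 0 0 0;-6.6 -15.4 0 0 0 0;-8 -18.7 0 0 0 0;-9.4 -22 0 0 0 0;-10.5 -24.6 0 0 0 0' 8.5
python3 -m jog '-0.8 -1.8 0 0 0 0;-1.2 -2.8 0 0 0 0;-1.2 -2.8 0 0 0 0;-1.2 -2.8 0 0 0 0;-1.2 -2.8 0 0 0 0;-1.2 -2.8 0 0 0 0;-1.2 -2.8 0 0 0 0;-1.2 -2.8 0 0 0 0'
python3 - <<'E'
from h import *
togo([.588,-.1535,.118]);print(env.state()["joint_pos"].round(3))
im=env.get_image("wrist");p=im["pixels"].copy();print(proj(im,[.588,-.1535,.151]))
a=cv2.imread("pics/w2.png");cv2.imwrite("pics/w3.png",cv2.resize(np.hstack([p[:,:,::-1],a[100:,150:350].copy() if 0 else cv2.copyMakeBorder(a[100:300,150:362],0,184,0,0,cv2.BORDER_CONSTANT)]),None,fx=1,fy=1))
E
```

```text
time: 4.35
ee_pos: [0.5957, 0.145, 0.2123]
tool_rot: [0.002, 0.211, 0.978, 0.001]
wrist_force: [1.0, 0.5, 0.9]
width: -0.0004
time: 5.07
ee_pos: [0.5874, -0.125, 0.2074]
tool_rot: [-0.001, 0.211, 0.977, -0.0]
wrist_force: [0.4, 0.7, -0.8]
width: 0.085
time: 5.73
ee_pos: [0.5884, -0.152, 0.2094]
tool_rot: [0.0, 0.21, 0.978, 0.0]
wrist_force: [-0.2, 0.2, -0.4]
width: 0.0852
t 5.7333 tcp [ 0.5884 -0.152   0.2094] F [-0.2  0.2 -0.4] w 0.0852
shift cm tool [-0.03 -0.16  9.14] mat [[-0.912, 0.411, 0.0], [0.411, 0.912, 0.0], [-0.0, 0.0, -1.0]]
[-0.253  0.412  0.03   1.189  0.     0.17 ]
[253.57532834 209.18500448]
```

View pics/w3.png

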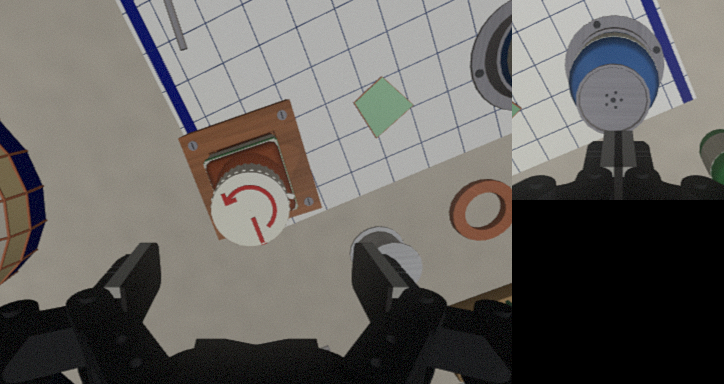

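The dish is back up (right inset). The cap is at (251,207), about 2.7 mm to -y in tool axes. I'll correct that, descend and grip.

```bash
python3 -m jog '0 -0.2 1.5 0 0 0;0.1 -0.3 3 0 0 0;0.1 -0.3 4.5 0 0 0;0.1 -0.3 6 0 0 0;0.1 -0.3 7.5 0 0 0;0.1 -0.3 8.6 0 0 0;0.1 -0.3 9.1 0 0 0;0.1 -0.3 9.1 0 0 0'
python3 -m jog '0 0 0 0 0 0;0 0 0 0 0 0;0 0 0 0 0 0;0 0 0 0 0 0;0 0 0 0 0 0;0 0 0 0 0 0;0 0 0 0 0 0;0 0 0 0 0 0' 4.5 60
python3 - <<'E'
from h import *
togo([.588,-.1535,.118]);print(env.state()["torque"])
im=env.get_image("wrist");cv2.imwrite("pics/w4.png",im["pixels"][:,:,::-1])
im=env.get_image("scene");a=cv2.resize(im["pixels"][140:240,165:275],None,fx=3.84,fy=3.84,interpolation=cv2.INTER_CUBIC)[:,:,::-1]
cv2.imwrite("pics/w4.png",cv2.resize(np.hstack([cv2.imread("pics/w4.png")[80:],a[:304]]),(790,258)))
E
```

```text
time: 6.45
ee_pos: [0.5851, -0.1548, 0.1171]
tool_rot: [-0.001, 0.211, 0.978, 0.0]
wrist_force: [-0.0, -0.5, -0.0]
width: 0.0847
time: 7.12
ee_pos: [0.5868, -0.1555, 0.119]
tool_rot: [0.001, 0.211, 0.978, 0.0]
wrist_force: [0.1, -0.3, 3.9]
width: 0.0512
t 7.1167 tcp [ 0.5868 -0.1555  0.119 ] F [ 0.1 -0.3  3.9] w 0.0512
shift cm tool [-0.02  0.23  0.1 ] mat [[-0.911, 0.412, 0.002], [0.412, 0.911, -0.0], [-0.002, 0.0, -1.0]]
[ 0.03653303 -0.0807038  -0.01070657]
```

View pics/w4.png

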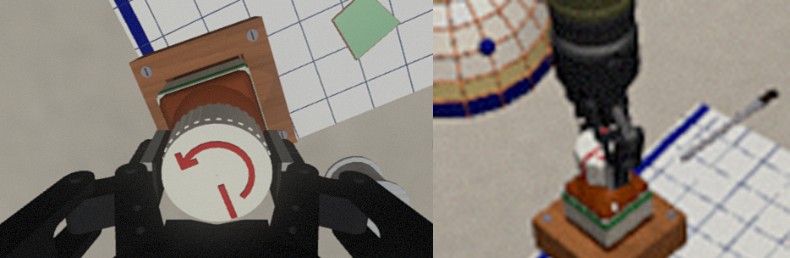

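The cap sits centred between the pads at a width of 51 mm. Next I'll press down about 4.5 mm.

```bash
python3 -m jog '0 0 0.1 0 0 0;0 0 0.2 0 0 0;0 0 0.3 0 0 0;0 0 0.4 0 0 0;0 0 0.5 0 0 0;0 0 0.5 0 0 0;0 0 0.5 0 0 0;0 0 0.5 0 0 0'
```

```text
time: 7.88
ee_pos: [0.5868, -0.1555, 0.1148]
tool_rot: [0.001, 0.211, 0.978, -0.0]
wrist_force: [-1.2, -0.1, 10.5]
width: 0.0511
```

```bash
python3 -m jog '0 0 0 0 0 -0.04;0 0 0 0 0 -0.1;0 0 0 0 0 -0.16;0 0 0 0 0 -0.22;0 0 0 0 0 -0.28;0 0 0 0 0 -0.34;0 0 0 0 0 -0.38;0 0 0 0 0 -0.4'
python3 - <<'E'
from h import *
togo([.588,-.1535,.118]);print(env.state()["torque"])
im=env.get_image("wrist");cv2.imwrite("pics/w5.png",im["pixels"][80:,:,::-1])
E
```

```text
time: 8.55
ee_pos: [0.5873, -0.156, 0.115]
tool_rot: [0.002, 0.012, 1.0, -0.001]
wrist_force: [-1.0, -1.1, 11.0]
width: 0.051
t 8.55 tcp [ 0.5873 -0.156   0.115 ] F [-1.  -1.1 11. ] w 0.051
shift cm tool [-0.07  0.25 -0.3 ] mat [[-1.0, 0.024, 0.003], [0.024, 1.0, -0.001], [-0.003, -0.001, -1.0]]
[-0.08112191  0.09622424 -0.09452646]
```

View pics/w5.png

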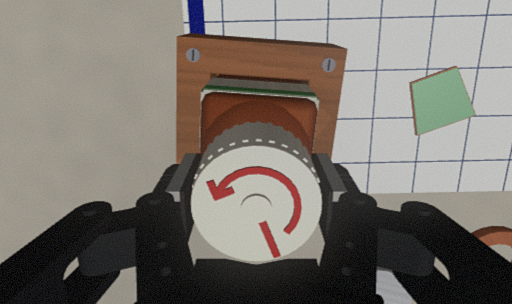

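The red line has kept its direction relative to the gripper, so the cap is turning with it (23° so far). I'll continue to about 60°.

```bash
python3 -m jog '0 0 0 0 0 -0.06;0 0 0 0 0 -0.15;0 0 0 0 0 -0.24;0 0 0 0 0 -0.33;0 0 0 0 0 -0.43;0 0 0 0 0 -0.53;0 0 0 0 0 -0.61;0 0 0 0 0 -0.66'
python3 - <<'E'
from h import *
togo([.588,-.1535,.118]);print(env.state()["torque"],env.state()["joint_pos"].round(2))
im=env.get_image("wrist");cv2.imwrite("pics/w6.png",im["pixels"][80:,:,::-1])
E
```

```text
time: 9.27
ee_pos: [0.5876, -0.156, 0.1151]
tool_rot: [0.002, -0.314, 0.949, -0.001]
wrist_force: [-0.8, -0.9, 9.9]
width: 0.0512
t 9.2667 tcp [ 0.5876 -0.156   0.1151] F [-0.8 -0.9  9.9] w 0.0512
shift cm tool [-0.18  0.18 -0.29] mat [[-0.803, -0.596, 0.004], [-0.596, 0.803, -0.001], [-0.002, -0.003, -1.0]]
[-0.03545554  0.04196332 -0.01567957] [-0.26  0.46 -0.14  0.96 -0.   -0.9 ]
```

View pics/w6.png

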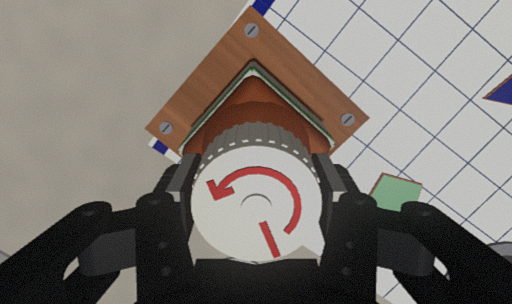

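It has turned 61° and the grip hasn't slipped. Now I'll lift, slowly at first.

```bash
python3 -m jog '0 0 -0.2 0 0 0;0 0 -0.4 0 0 0;0 0 -0.7 0 0 0;0 0 -1 0 0 0;0 0 -1.3 0 0 0;0 0 -1.6 0 0 0;0 0 -1.8 0 0 0;0 0 -2 0 0 0'
```

```text
time: 9.98
ee_pos: [0.5857, -0.156, 0.1328]
tool_rot: [-0.001, -0.312, 0.95, -0.0]
wrist_force: [2.2, -4.2, -3.4]
width: 0.0508
```

```bash
python3 -m jog '0 0 -0.2 0 0 0;0 0 -0.4 0 0 0;0 0 -0.6 0 0 0;0 0 -0.8 0 0 0;0 0 -1 0 0 0;0 0 -1.2 0 0 0;0 0 -1.3 0 0 0;0 0 -1.3 0 0 0'
python3 - <<'E'
from h import *
im=env.get_image("wrist");b=env.get_image("scene");a=cv2.resize(b["pixels"][140:240,165:275],None,fx=3.84,fy=3.84,interpolation=cv2.INTER_CUBIC)[:,:,::-1]
cv2.imwrite("pics/w7.png",cv2.resize(np.hstack([im["pixels"][80:,:,::-1],a[:304]]),(790,258)))
E
```

```text
time: 10.65
ee_pos: [0.5862, -0.1552, 0.1467]
tool_rot: [0.0, -0.312, 0.95, -0.0]
wrist_force: [0.3, -0.8, -0.7]
width: 0.0507
```

View pics/w7.png

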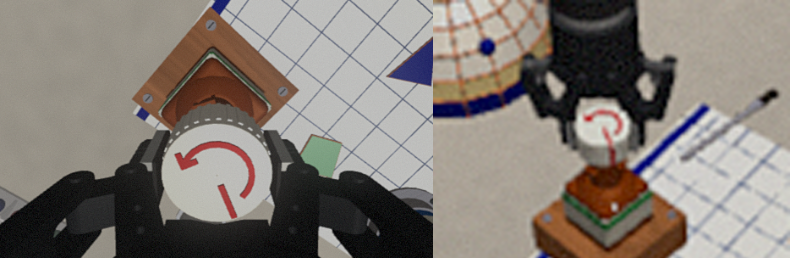

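The cap is free: the neck is visible below it and the force reading is only about its weight. I'll raise it 6.2 cm for a gap of roughly 7 cm.

```bash
python3 -m jog '0 0 -0.5 0 0 0;0 0 -1.5 0 0 0;0 0 -2.7 0 0 0;0 0 -3.9 0 0 0;0 0 -5 0 0 0;0 0 -5.7 0 0 0;0 0 -6.1 0 0 0;0 0 -6.2 0 0 0'
python3 -m jog '0 0 0 0 0 0;0 0 0 0 0 0;0 0 0 0 0 0;0 0 0 0 0 0;0 0 0 0 0 0;0 0 0 0 0 0;0 0 0 0 0 0;0 0 0 0 0 0'
python3 - <<'E'
from h import *
togo([.5873,-.1558,.2095])
s=env.get_image("scene");t=env.get_image("top")
print("pred",proj(s,[.5873,-.1558,.213]),proj(s,[.5873,-.1558,.14]))
a=cv2.resize(s["pixels"][110:250,150:330],None,fx=2.2,fy=2.2,interpolation=cv2.INTER_CUBIC)
b=cv2.resize(t["pixels"][110:250,170:350],None,fx=2.2,fy=2.2,interpolation=cv2.INTER_CUBIC)
cv2.imwrite("pics/w8.png",np.hstack([a,b])[:,:,::-1])
E
```

```text
time: 11.42
ee_pos: [0.5866, -0.1555, 0.2095]
tool_rot: [0.001, -0.312, 0.95, -0.001]
wrist_force: [0.4, -0.6, 0.2]
width: 0.051
time: 12.08
ee_pos: [0.586, -0.1554, 0.2082]
tool_rot: [-0.0, -0.312, 0.95, 0.0]
wrist_force: [-0.1, 0.1, -0.3]
width: 0.0509
t 12.0833 tcp [ 0.586  -0.1554  0.2082] F [-0.1  0.1 -0.3] w 0.0509
shift cm tool [-0.08 -0.11 -0.13] mat [[-0.805, -0.593, -0.0], [-0.593, 0.805, 0.0], [0.0, 0.0, -1.0]]
pred [215.46985659 169.0753437 ] [216.9825351  186.04872469]
```

View pics/w8.png

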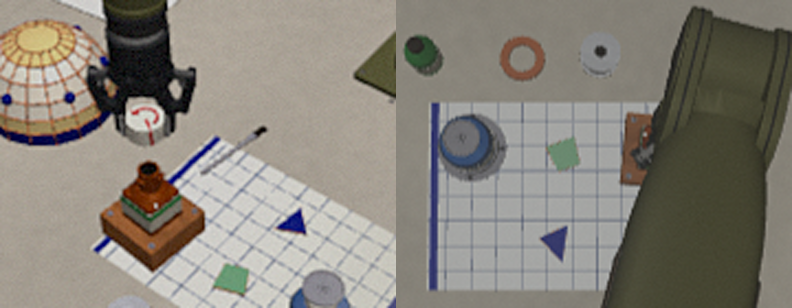

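The scene view shows the open mouth at pixel (217.7,186.4), and the prediction was (217.0,186.0). The cap's lower edge is at about (216,169), also as predicted. The bystanders visible in both views look undisturbed, and the dish is up. I'm handing in.

```bash
python3 -c "
from rig import env
print(env.sign_off())"
```

```text
the job is handed in; nothing more can be done
None
```

I finished the job and handed it in at about 12 s of the 54 s allowed; the sign-off gives no verdict.

**Dish:** I pressed it with shut fingers to its solid stop. It travelled about 12 mm, with the force rising to 20 N, and a wrist picture afterwards showed it back up.

**Cap:** I gripped it at 60 N, pressed it about 4.3 mm (10 N) and turned it 61° counter-clockwise with no slip. It then lifted off. Partway up there was a brief rub of about 6 N against the neck, which cleared.

**Last checks:** The cap is held upright and still at a width of 51 mm, about 1 mm off the bottle's axis. Its lower edge is about 7 cm above the mouth, and its place in the scene picture matches the prediction within 1 px. The wrist force is near zero. The things visible in the last pictures look undisturbed. The arm hid part of the top view, and I judged the rest by eye from the scene view rather than measuring. No check failed or disagreed.

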